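# Stamp the packing slip with a spring-loaded hand stamp

### The job

Take the red-and-black hand stamp out of its blue tray and print the packing slip on the clipboard: stand the stamp square inside the red box, press its handle past the soft first stop (die just touching the paper) to the firm second stop, hold it there for about half a second without mashing the die or dragging the stamp, and let the handle spring fully back up. Then lift it off and gently put it back in its tray, upright, and let go, leaving the dish, sticker roll and cutter alone.

Things in the scene. Friction and masses are not known exactly. Their poses are not given: they have to be found in the camera images.
- stamp: Pre-inked hand stamp, 100 mm tall, about 0.2 kg in all, upright in the tray. Lower part: black skirt, open below, 46 mm (its x) by 70 mm (its y), 32 mm high, a white centre mark at the foot of each side. Out of it rises the handle: red case 34 x 58 mm up to 70 mm height, then a black grip. Origin: centre of the skirt's underside, z up. The mark it prints is symmetrical, good either way round.
- stamp_handle (a joint): Handle's travel down into the skirt, m: 0 at rest, grows when pressed, 0.024 at most. Light return spring: 3.4 N at rest + 0.17 N/mm, lifts the handle back also under the hand. First stop: the die meets the paper, at 5 to 6.5 N push and 11 to 17 mm travel: a hidden depth adjuster is set differently each time, so feel for it. Second stop: the cushioned die, which resists by 3 to 5.5 N more per mm.
- stamp_top (a point): Centre of the flat top of the black rubber grip (38 mm along x, 56 mm along y, 30 mm tall, white patch on top), 100 mm above the skirt's underside at rest, sinking with the handle. Take the stamp by this grip, across its 38 mm. A clean print needs 15 to 23 N of total load of stamp on paper (push plus the stamp's weight) for half a second or more; under 14 N is faint, over 27 N mashes the die.
- print_box (a point): Centre of the red outlined box, 60 mm (x) by 86 mm (y) inside, printed on the slip near the clipboard's end away from the clip; on the paper, 12 mm above the table. Its axes are the box's. The skirt (46 x 70 mm) belongs inside it, centred, long side along the box's long side (y).
- clipboard: Brown clipboard 235 mm (x) by 165 mm (y) lying fixed on the table, with a pad of white packing slips, paper surface 12 mm above the table. Origin: centre of its underside; the steel clip is at its +x end (top 16 mm high, 83 to 114 mm from the origin), the print box centre at x = -58 mm.
- stamp_tray: Blue shallow open tray, fixed, 120 mm (x) by 140 mm (y), walls 18 mm high and 4 mm thick, floor 4 mm thick. Origin: centre of its underside.
- stamp_tray_in (a point): Centre of the tray's inner floor, 4 mm above the table; the stamp goes back here, standing flat on the floor.
- dish: Bystander: black glazed pedestal dish with gold rim, 184 mm wide, 82 mm tall, loose. Origin: centre of its foot's underside.
- sticker_roll: Bystander: white roll of stickers lying flat, 72 mm wide, 25 mm high, loose. Origin: centre of its underside.
- cutter: Bystander: yellow cutter knife, 135 x 26 x 14 mm, lying along its x, loose. Origin: centre of its underside.
Mind the look-alikes: they are no part of the job. There is more than one size of the stamp; the one meant has the size given above. There is more than one size of the stamp_tray; the job needs the larger.

How it is judged:
On the way, in this order (a step that is already met when the one before it is completed fails the run):
1. the stamp stands upright and square inside the red box, its handle pressed past the first stop to the firm second stop, with at least 14 N on the paper, for 0.4 s (horizontal distance between stamp and print_box below 0.011 m and angle between the y axis of stamp and the y axis of print_box, either way round below 0.2 rad and angle between stamp's own z axis and vertical below 0.06 rad and value of joint stamp_handle above 0.0105 m and contact force between stamp and clipboard above 14 N), for 0.4 s.
2. the handle has sprung fully back up (within 3 mm) with the stamp still over the box (value of joint stamp_handle below 0.003 m and horizontal distance between stamp and print_box below 0.016 m), for 0.1 s.
At the end, for the whole second after the job is handed in: The stamp stands upright (within 3.5 degrees) and still, flat on the tray's floor (within 3 mm), its centre within 45 mm of the tray's centre, handle up (within 3 mm) (horizontal distance between stamp and stamp_tray_in below 0.045 m and z of stamp in the frame of stamp_tray_in between -0.003 and 0.003 m and angle between stamp's own z axis and vertical below 0.06 rad and value of joint stamp_handle below 0.003 m and linear speed of stamp below 0.02 m/s and contact force between stamp and stamp_tray above 0.5 N); the robot touches nothing.
It fails at once if the stamp bears on the clipboard with more than 27 N (die mashed) (contact force between stamp and clipboard above 27 N).
It fails at once if a print is made with the stamp more than 14 mm off the box's centre (value of joint stamp_handle above 0.0105 m and contact force between stamp and clipboard above 9 N and horizontal distance between stamp and print_box above 0.014 m).
It fails at once if the stamp is dragged (faster than 20 mm/s) while it is pressed on the paper (value of joint stamp_handle above 0.009 m and contact force between stamp and clipboard above 7 N and linear speed of stamp above 0.02 m/s).
It fails at once if the stamp is banged or forced into its tray (over 25 N) (contact force between stamp and stamp_tray above 25 N).
It fails at once if the dish, sticker roll or cutter is moved by more than 20 mm (distance of any of dish, sticker_roll, cutter from where it was at the start of the episode above 0.02 m).
It also fails if it takes over 58 s, if anything falls off the work surface, if the arm or the gripper's body presses on something with over 40 N, if the wrist force passes 120 N, or if a joint passes its speed limit or range.

### The arm

A 6-joint arm with a two-finger parallel gripper is mounted at the origin on the work surface. World frame = base frame: x ahead of the robot, y to its left, z up, the work surface at z = 0. Lengths are in m, angles in rad, forces in N, time in s.
With the tool pointing down it reaches from about 0.4 to 0.825 m from the base axis. Payload 7 kg.
Tool frame: the origin (TCP) lies at the very end of the fingers, on their centre line; the grasp point (between the pads) lies 19 mm behind it; x points along the fingers, y is the direction in which the jaws open and shut, and the axes are right-handed (so a half turn about x gives the same grasp; the last joint's range is limited). The gripper opens to 88 mm and grips with 3 to 60 N. Pads are 19 mm wide; open, the fingers measure 130 mm over their backs; the gripper's body (78 mm by 193 mm) begins 47 mm behind the grasp point.
Start: joints at [1.408, 0.359, 0.012, 0, -1.224, -0.288], TCP at [0.294, 0.608, 0.203] pointing down, gripper open.
Joint ranges: [-3.07, 3.07], [-1.43, 2.12], [-1.02, 1.25], [-3.03, 1.67], [-3.05, -0], [-3.03, 3.03]. Speed limits (rad/s): [2.39, 2.39, 3.01, 3.14, 3.14, 3.14].

### API

Orientations are given as [roll, pitch, yaw] about the fixed x, y, z axes, in that order (R = Rz(yaw) Ry(pitch) Rx(roll)).
In Python, from station import arm gives the robot as it stands.
- The arm moves only by the shell command python3 -m inch 'ROWS' [OPENING] [FORCE]. ROWS is text: rows parted by semicolons, each of 6 numbers parted by spaces: the shift along the world's x, y, z in units of 30 mm (1.0 is 30 mm), then the turn, a rotation vector about the world's x, y, z in units of 5 degrees (1.0 is 5 degrees). In form: dx dy dz wx wy wz; .... A call has 1 to 12 rows; each row shifts and turns the commanded pose from where the row before left it; what a row does not reach is not made up. A row lasts 1/8 s, in which the tool goes at most 62.5 mm and 10.7 degrees, less where a joint would pass 70% of its speed; a pose out of reach is approached as far as the arm can. A call is refused whole if a number of a shift passes 1 or a number of a turn 1, either way. A call with a gripper value outside its range is refused whole. OPENING is the opening, from 0 (shut) to 1 (fully open), set as the call begins (- or left out, the last holds). The fingers move at their own pace and stop on an object; FORCE is the grip in N (left out, the last holds). Time passes only in rows, so rows that do not move let the fingers close. It gives the time, the measured TCP pose, the force and the opening at its end, in the units of the state.
- arm.get_state(): the state, without advancing time (a new reading comes with each control period).
- arm.grab_frame(name): name is "scene" or "top" or "wrist"; returns a dict with "frame" (384x512x3 uint8, red, green, blue), "range_z" (384x512 float32, m along the optical axis (not along the pixel's ray), 0 where there is no reading), "mtx" (3x3 intrinsics, pixels), "dist_coeffs" ([k1, k2, p1, p2, k3] as OpenCV has them; the pictures are not rectified), "pose" (4x4, takes a point from camera to world coordinates). Camera axes: x right, y up, looking along -z (the intrinsics and any distortion apply to the point x, -y, -z); pixel columns grow to the right and rows downward; lengths in m; the calibration is good to about 2 mm. A picture is of the moment at which its call begins.
- arm.job_done(): hands the job in, once; it reports no verdict.
Trained networks look in a picture, given as the dict that the camera call returned (one of the last four; its "shot" number tells which), for a name from the list of things; names that differ only in an ending like _2 or _b are one class to them, and where a whole thing is asked for, a point or a joint stands for the part that bears it (a point fixed in the world has none). Each returns a list of dicts, best first, with "confidence" (0 to 1); they miss things now and then, are a little off and sometimes report something else, mostly with a low value. They report only what shows in the picture. A call takes as long as a camera call. They do not tell look-alikes from the thing itself.
- arm.search_frame(picture, target): "extent" ([centre column, centre row, width, height] as shares, 0 to 1, of the picture: columns of its width, rows of its height, round what is visible of it).
- arm.masks_of(picture, target): "mask" (384x512 bool, what is visible of it) and "extent" ([centre column, centre row, width, height] as shares, 0 to 1, of the picture: columns of its width, rows of its height, round what is visible of it).
- arm.place_of(picture, target): "position" ([column, row] as shares, 0 to 1, of the picture: columns of its width, rows of its height: a listed point, or the origin of a listed thing).
The state is a dict: "t": time; "q": joint angles; "qd": joint speeds; "joint_efforts": joint torques, N m; "eef_pos": TCP position; "ee_rot": TCP orientation; "force": force on the tool from outside, world axes, zero at the start; "moment": the same for the moment, N m; "width": finger opening in m.
Only numpy, scipy, OpenCV 4.12 (cv2) and the standard library are available. Lean on these libraries where they do the work, as an engineer would, in place of code of your own. Each camera call takes 0.05 s, during which the arm holds its last target. There are 200 camera calls.

## Working session

There is one attempt and no reset: what is moved stays moved. The work goes in short steps, Python scripts to look and compute and a shell command to move; the robot and the scene stay as the last step left them, time stands still between calls to the robot, and variables do not carry over. Pictures are saved under pics/ and viewed, about 8 in all and at most 12, crops included, and the job is handed in when it is done.

```bash
mkdir -p pics; cat > h.py <<'E'
import numpy as np, cv2
from station import arm
def save(p,n): cv2.imwrite(f'pics/{n}.png',p['frame'][:,:,::-1])
def world(p,uv,z=None):
    uv=np.atleast_2d(np.array(uv,float)); 
    n=cv2.undistortPoints(uv[:,None],p['mtx'],p['dist_coeffs'])[:,0]
    d=np.c_[n[:,0],-n[:,1],-np.ones(len(n))]; T=p['pose']; dw=d@T[:3,:3].T
    if z is None: s=np.array([p['range_z'][int(v),int(u)] for u,v in uv])
    else: s=(z-T[2,3])/dw[:,2]
    return T[:3,3]+dw*s[:,None]
E
python3 - <<'E'
from h import *
s=arm.get_state(); print(s)
for n in ['top','scene']:
    p=arm.grab_frame(n); save(p,n+'1')
    for t in ['stamp','stamp_top','print_box','clipboard','stamp_tray','dish','sticker_roll','cutter']:
        for r in arm.place_of(p,t)[:3]:
            uv=np.array(r['position'])*[512,384]
            print(n,t,round(r['confidence'],2),uv.round(1),world(p,np.clip(uv,0,[511,383])).round(3))
E
```

```text
{'t': 0.0, 'q': array([ 1.40810224e+00,  3.59402632e-01,  1.10703562e-02, -3.52585670e-04,
       -1.22410284e+00, -2.88075977e-01]), 'qd': array([ 0.00030282, -0.00265173, -0.00110366,  0.00174038,  0.00012848,
       -0.00045953]), 'joint_efforts': array([ 8.55449780e-04, -5.82713163e+01,  2.93062466e+01,  6.99744925e+00,
        7.11334185e-03, -1.50826386e-04]), 'eef_pos': array([0.29388119, 0.60708265, 0.2018171 ]), 'ee_rot': array([ 1.65933627,  1.56912435, -1.93314652]), 'force': array([0.5982203 , 0.13266159, 0.24139632]), 'moment': array([-0.0161395 , -0.00866247, -0.00050909]), 'width': 0.08793302797229698}
top stamp 0.55 [296.5 210.3] [[ 0.461 -0.141  0.104]]
top stamp 0.44 [286.4 179.7] [[ 0.571 -0.114  0.075]]
top stamp_top 0.63 [302.2 205.2] [[ 0.477 -0.16   0.104]]
top stamp_top 0.6 [289.1 175.6] [[ 0.586 -0.124  0.068]]
top stamp_top 0.19 [214.7 214.9] [[0.467 0.137 0.006]]
top print_box 0.77 [218.4 218.8] [[0.452 0.123 0.017]]
top print_box 0.55 [299.  211.6] [[ 0.457 -0.149  0.104]]
top print_box 0.46 [368.2 211.6] [[ 0.461 -0.397  0.016]]
top clipboard 0.65 [208.2 
[... 370 characters left out ...]
 stamp 0.79 [245.2 235.2] [[ 0.601 -0.129  0.031]]
scene stamp_top 0.95 [199.1 207.7] [[ 0.471 -0.152  0.102]]
scene stamp_top 0.72 [245.6 219.1] [[ 0.59  -0.105  0.069]]
scene print_box 0.73 [250.3 165.4] [[0.471 0.139 0.011]]
scene print_box 0.61 [205.6 229. ] [[ 0.5   -0.173  0.048]]
scene clipboard 0.93 [266.6 175. ] [[0.538 0.126 0.009]]
scene clipboard 0.27 [200.9 207.2] [[ 0.474 -0.149  0.102]]
scene clipboard 0.16 [199.  227.4] [[ 0.487 -0.184  0.06 ]]
scene stamp_tray 0.74 [133.  224.5] [[ 0.279 -0.234  0.001]]
scene stamp_tray 0.63 [195.2 230.5] [[ 0.474 -0.188  0.041]]
scene dish 0.7 [324.2 233.1] [[ 0.799 -0.046  0.068]]
scene sticker_roll 0.82 [256.2 116.3] [[0.374 0.362 0.025]]
```

```bash
python3 - <<'E'
import cv2
a=cv2.imread('pics/top1.png')[90:300,110:400]
cv2.imwrite('pics/top1c.png',cv2.resize(a,(783,567),interpolation=cv2.INTER_CUBIC))
E
```

```text
(no output)
```

View pics/top1c.png

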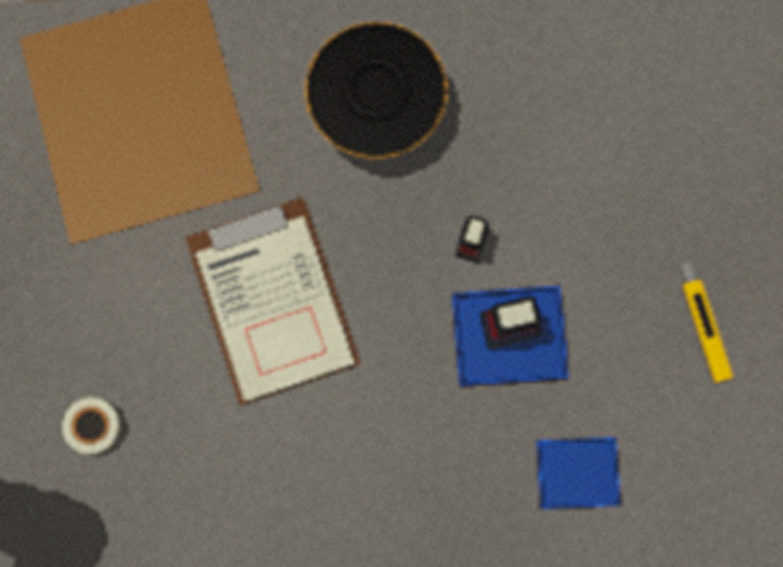

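The top view shows the clipboard's red box at top pixel (216,216), the tall stamp in the large blue tray with its patch at (301,206), and the small stamp just behind at (286,177). The small tray is at (324,266). I'll measure the orientations next.

```bash
cat >> h.py <<'E'
from scipy.spatial.transform import Rotation as Ro
def tooly():
    s=arm.get_state(); R=Ro.from_euler('xyz',s['ee_rot']).as_matrix(); return s,R
E
python3 - <<'E'
from h import *
s,R=tooly(); print(R.round(3))
p=arm.grab_frame('top'); w=arm.grab_frame('wrist'); print(w['pose'].round(3), w['mtx'])
c=np.array([(247,325),(314,308),(327,353),(261,375)])/2.7+[110,90]
b=world(p,c,.012); print(b.round(3), b.mean(0))
f=p['frame'].astype(float); hsv=cv2.cvtColor(p['frame'],cv2.COLOR_RGB2HSV)
# white patch
m=np.zeros((384,512),np.uint8); m[195:215,290:312]=((hsv[...,2]>150)&(hsv[...,1]<70))[195:215,290:312]
r=cv2.minAreaRect(np.argwhere(m)[:,::-1].astype(np.float32)); q=world(p,cv2.boxPoints(r),.104); print('patch',q.round(3),q.mean(0))
# blue tray
m=((hsv[...,0]>100)&(hsv[...,0]<130)&(hsv[...,1]>120)).astype(np.uint8)
n,l,st,ce=cv2.connectedComponentsWithStats(m)
for i in range(1,n):
    if st[i,4]>200:
        pts=np.argwhere(l==i)[:,::-1]; q=world(p,cv2.boxPoints(cv2.minAreaRect(cv2.convexHull(pts.astype(np.float32)))),.01); print('tray',q.round(3)[:,:2],q.mean(0))
E
```

```text
[[-0.    -0.436 -0.9  ]
 [ 0.    -0.9    0.436]
 [-1.    -0.     0.   ]]
[[-0.435  0.869  0.235  0.357]
 [-0.9   -0.42  -0.114  0.577]
 [-0.001 -0.261  0.965  0.384]
 [ 0.     0.     0.     1.   ]] [[345.05293241   0.         260.96334008]
 [  0.         345.05293241 191.9600084 ]
 [  0.           0.           1.        ]]
[[0.484 0.182 0.012]
 [0.503 0.095 0.012]
 [0.444 0.079 0.012]
 [0.419 0.165 0.012]] [0.46250526 0.1303078  0.012     ]
patch [[ 0.481 -0.135  0.104]
 [ 0.489 -0.173  0.104]
 [ 0.468 -0.177  0.104]
 [ 0.46  -0.14   0.104]] [ 0.47465477 -0.15624519  0.104     ]
tray [[ 0.518 -0.084]
 [ 0.524 -0.225]
 [ 0.404 -0.227]
 [ 0.398 -0.088]] [ 0.46127888 -0.15620192  0.01      ]
tray [[ 0.325 -0.183]
 [ 0.327 -0.285]
 [ 0.242 -0.284]
 [ 0.24  -0.183]] [ 0.28327675 -0.23357562  0.01      ]
```

```bash
python3 -m inch '.35 -1 .1 0 0 -.65;.35 -1 .1 0 0 -.65;.35 -1 .1 0 0 -.65;.35 -1 .1 0 0 -.65;.35 -1 .1 0 0 -.65;.35 -1 .1 0 0 -.65;.35 -1 .1 0 0 -.65;.35 -1 .1 0 0 -.65' 1 50; python3 -m inch '.35 -1 .1 0 0 -.65;.35 -1 .1 0 0 -.65;.35 -1 .1 0 0 -.65;.35 -1 .1 0 0 -.65;.35 -1 .1 0 0 -.65;.35 -1 .1 0 0 -.65;.35 -1 .1 0 0 -.65;.35 -1 .1 0 0 -.65;0 0 0 0 0 0;0 0 0 0 0 0'
python3 - <<'E'
from h import *
s,R=tooly(); print(s['eef_pos'],R.round(3),s['force'])
p=arm.grab_frame('wrist'); save(p,'w1'); print(p['pose'].round(3))
E
```

```text
t: 2.0
eef_pos: [0.3787, 0.3656, 0.2271]
ee_rot: [-1.277, 1.57, 0.956]
force: [0.5, -0.1, -0.3]
width: 0.0874
t: 3.25
eef_pos: [0.4619, 0.127, 0.2508]
ee_rot: [-0.594, 1.571, 1.188]
force: [-0.5, 0.1, 0.6]
width: 0.0876
[0.46194646 0.12700266 0.25080871] [[ 0.    -0.978 -0.21 ]
 [ 0.    -0.21   0.978]
 [-1.    -0.     0.   ]] [-0.53718379  0.13464021  0.56138031]
[[-0.978  0.202  0.055  0.476]
 [-0.21  -0.944 -0.255  0.058]
 [ 0.    -0.261  0.965  0.432]
 [ 0.     0.     0.     1.   ]]
```

View pics/w1.png

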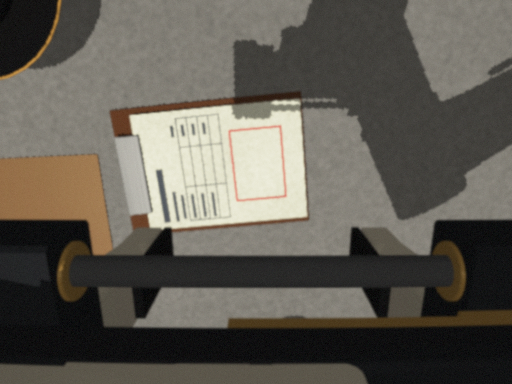

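The wrist view shows the whole red box, with corners at about (230,130), (281,126), (286,197) and (236,201). I'll fit it precisely.

```bash
python3 - <<'E'
from h import *
p=arm.grab_frame('wrist'); f=p['frame'].astype(int)
m=(f[...,0]-f[...,1]>40)&(f[...,0]>150); m[:115]=0;m[215:]=0;m[:,:222]=0;m[:,296:]=0
pts=world(p,np.argwhere(m)[:,::-1],.012)[:,:2].astype(np.float32)
c,sz,a=cv2.minAreaRect(pts); q=cv2.boxPoints((c,sz,a)); print(len(pts),c,sz,a); print(q)
e=q-np.roll(q,1,0); l=np.linalg.norm(e,axis=1); v=e[l.argmax()]; v=v*np.sign(v[1]); print('yaw y',np.degrees(np.arctan2(-v[0],v[1])))
# clipboard in range image / brown outline check from top camera
t=arm.grab_frame('top'); f=t['frame'].astype(int)
m=(f[...,0]-f[...,1]>35)&(f[...,0]>130); m[:195]=0;m[235:]=0;m[:,:195]=0;m[:,235:]=0
pts=world(t,np.argwhere(m)[:,::-1],.012)[:,:2].astype(np.float32)
print(len(pts),cv2.minAreaRect(pts))
E
```

```text
424 (0.46381908655166626, 0.1352270394563675) (0.06427188217639923, 0.09032974392175674) 17.39188575744629
[[0.41965228 0.16872147]
 [0.44665235 0.08252137]
 [0.5079859  0.10173261]
 [0.48098582 0.1879327 ]]
yaw y 17.391888
26 ((0.4403475224971771, 0.1304997205734253), (0.058857161551713943, 0.13489417731761932), 46.05213928222656)
```

```bash
python3 -m inch '0 -1 0 0 0 0;0 -1 0 0 0 0;0 -1 0 0 0 0;0 -1 0 0 0 0;0 -1 0 0 0 0;0 -1 0 0 0 0;.2 -1 0 0 0 0;.2 -1 0 0 0 0;0 -1 0 0 0 0;0 -.5 0 0 0 0;0 0 0 0 0 0;0 0 0 0 0 0'
python3 - <<'E'
from h import *
s,R=tooly(); print(s['eef_pos'],R.round(3),s['force'])
p=arm.grab_frame('wrist'); save(p,'w2'); print(p['pose'].round(3))
E
```

```text
t: 4.9
eef_pos: [0.4741, -0.1568, 0.2507]
ee_rot: [-0.084, 1.571, 1.699]
force: [-0.1, 0.1, -0.4]
width: 0.0871
[ 0.47411693 -0.15679535  0.25072339] [[-0.    -0.977 -0.211]
 [ 0.    -0.211  0.977]
 [-1.    -0.     0.   ]] [-0.13667305  0.07918062 -0.42426019]
[[-0.977  0.204  0.056  0.489]
 [-0.212 -0.943 -0.255 -0.226]
 [ 0.001 -0.261  0.965  0.432]
 [ 0.     0.     0.     1.   ]]
```

View pics/w2.png

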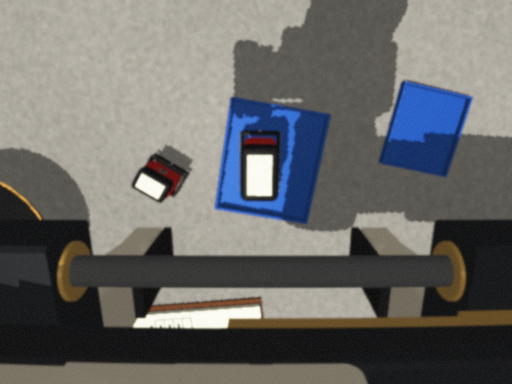

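The stamp is almost square to the tool: its white patch centre is near (259,175). The tray lies around it, and the small stamp at (157,183) stays clear.

```bash
python3 - <<'E'
from h import *
p=arm.grab_frame('wrist'); f=p['frame']; hsv=cv2.cvtColor(f,cv2.COLOR_RGB2HSV)
m=(hsv[...,2]>170)&(hsv[...,1]<60); m[:145]=0;m[205:]=0;m[:,:238]=0;m[:,285:]=0
pts=np.argwhere(m)[:,::-1]; print(len(pts),pts.min(0),pts.max(0))
zs=world(p,pts)[:,2]; print('z',np.median(zs))
q=world(p,pts,.104)[:,:2].astype(np.float32); c,sz,a=cv2.minAreaRect(q); print(c,sz,a,q.mean(0))
hm=((hsv[...,0]>100)&(hsv[...,0]<130)&(hsv[...,1]>120)); hm[:,:200]=0;hm[:,340:]=0
q=world(p,np.argwhere(hm)[:,::-1],.016)[:,:2].astype(np.float32); c,sz,a=cv2.minAreaRect(q); print('tray',c,sz,a)
E
```

```text
1038 [247 155] [272 195]
z 0.10370519371587394
(0.47470641136169434, -0.15498606860637665) (0.02419354021549225, 0.040015365928411484) 11.637939453125 [ 0.47503474 -0.15534027]
tray (0.46129322052001953, -0.15433165431022644) (0.11893843859434128, 0.13940435647964478) 2.4277992248535156
```

```bash
python3 -m inch '.02 .06 -1 0 0 -.1;0 0 -1 0 0 0;0 0 -1 0 0 0;0 0 -1 0 0 0;0 0 -1 0 0 0;0 0 -.6 0 0 0;0 0 -.28 0 0 0;0 0 0 0 0 0;0 0 0 0 0 0'; python3 -m inch '0 0 0 0 0 0;0 0 0 0 0 0;0 0 0 0 0 0;0 0 0 0 0 0;0 0 0 0 0 0;0 0 0 0 0 0' 0 50
```

```text
t: 6.12
eef_pos: [0.4754, -0.1555, 0.0752]
ee_rot: [-1.847, 1.569, -0.072]
force: [-0.8, 0.7, -0.1]
width: 0.0877
t: 6.88
eef_pos: [0.4748, -0.1557, 0.0744]
ee_rot: [-1.75, 1.571, 0.025]
force: [0.2, -0.6, 0.4]
width: 0.0368
```

```bash
python3 -m inch '0 0 .3 0 0 0;0 0 .8 0 0 0;0 0 .9 0 0 0;0 .3 .2 0 0 0;0 .8 0 0 0 0;0 1 0 0 0 0;0 1 0 0 0 0;-.1 1 0 0 0 .2;-.1 1 0 0 0 .2;-.1 1 0 0 0 .2;-.07 1 0 0 0 .2;0 1 0 0 0 .2'; python3 -m inch '0 .8 0 0 0 .12;0 .5 0 0 0 0;0 .27 0 0 0 0;0 0 0 0 0 0;0 0 0 0 0 0;0 0 0 0 0 0'
python3 - <<'E'
from h import *
s,R=tooly(); print(s['eef_pos'],R.round(3),s['force'],s['moment'],s['width'])
p=arm.grab_frame('wrist'); save(p,'w3')
p=arm.grab_frame('scene'); print(p['pose'].round(3)); save(p,'s3')
E
```

```text
t: 8.38
eef_pos: [0.4625, 0.0885, 0.1397]
ee_rot: [1.441, 1.57, -2.98]
force: [0.4, 0.1, -2.2]
width: 0.0374
t: 9.12
eef_pos: [0.4636, 0.1339, 0.1404]
ee_rot: [1.403, 1.571, -3.009]
force: [-0.3, 0.2, -1.9]
width: 0.037
[0.46357581 0.13387191 0.14037966] [[-0.    -0.955 -0.296]
 [-0.    -0.296  0.955]
 [-1.     0.     0.   ]] [-0.30526448  0.16939753 -1.92655099] [ 0.08618712 -0.00188078 -0.05171091] 0.03699295659898868
[[ 0.88  -0.349  0.324  0.948]
 [ 0.476  0.652 -0.59  -0.72 ]
 [-0.005  0.673  0.739  0.977]
 [ 0.     0.     0.     1.   ]]
```

View pics/w3.png

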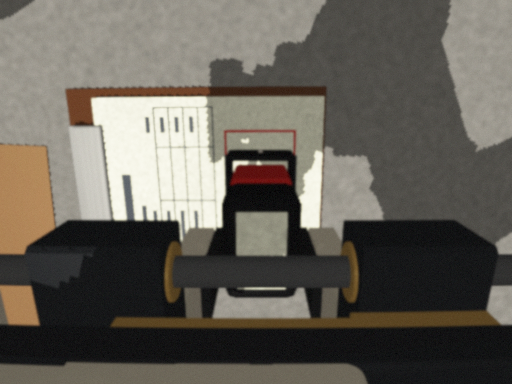

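The red box's far line is at row 131 (columns 225–296). The skirt's front edge is at row ~152 (columns 226–296), and the stamp and box look parallel. Next I'll lower it to about 5 mm above the paper and compare.

```bash
python3 -m inch '0 0 -.5 0 0 0;0 0 -.8 0 0 0;0 0 -.3 0 0 0;0 0 -.13 0 0 0;0 0 0 0 0 0;0 0 0 0 0 0'
python3 - <<'E'
from h import *
s,R=tooly(); print(s['eef_pos'],s['force'],s['width'])
p=arm.grab_frame('wrist'); a=p['frame'][100:310,170:350]; cv2.imwrite('pics/w4.png',cv2.resize(a[:,:,::-1],None,fx=2.8,fy=2.8,interpolation=cv2.INTER_CUBIC))
np.save('w4.npy',p,allow_pickle=True)
E
```

```text
t: 9.98
eef_pos: [0.464, 0.1347, 0.089]
ee_rot: [-1.295, 1.57, 0.577]
force: [0.6, 0.1, -2.4]
width: 0.0372
[0.46400197 0.13472104 0.08902128] [ 0.64085265  0.09422637 -2.36116227] 0.037234554987209866
```

View pics/w4.png

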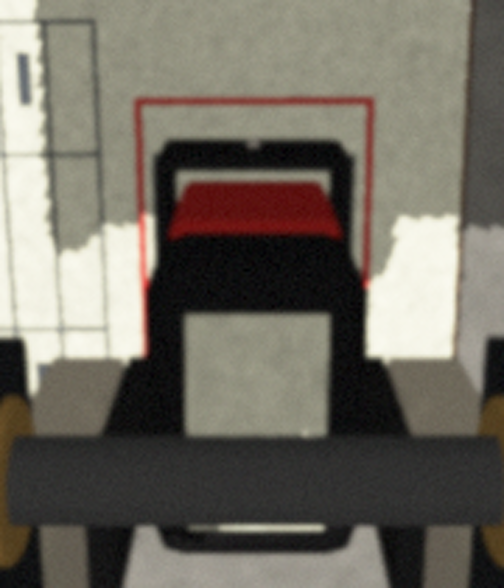

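The skirt's foot mark is at crop (253,143), full pixel (260,151). The skirt is centred left to right between the box lines (gaps of about 18 px each) and parallel to them. Next I'll get the gap along y.

```bash
python3 - <<'E'
from h import *
p=np.load('w4.npy',allow_pickle=True).item()
f=lambda u,v:(170+(u+.5)/2.8-.5,100+(v+.5)/2.8-.5)
b=world(p,[f(137,101),f(372,101),f(255,101)],.012); s=world(p,[f(157,141),f(352,141),f(254,140)],.0186)
print(b.round(4),np.linalg.norm(b[1]-b[0]),'\n',s.round(4),np.linalg.norm(s[1]-s[0]))
c,sn=np.cos(np.radians(17.2)),np.sin(np.radians(17.2)); ex=np.array([c,sn]);ey=np.array([-sn,c])
d=(s[2]-b[2])[:2]; print('gap x,y',d@ex,d@ey)
print('box c',b[2,:2]+ey*.044,'stamp c',s[2,:2]+ey*.035)
# also in-box line both long sides
E
```

```text
[[0.5066 0.1022 0.012 ]
 [0.447  0.0836 0.012 ]
 [0.4767 0.0929 0.012 ]] 0.06244098874946465 
 [[0.4983 0.1097 0.0186]
 [0.4496 0.0946 0.0186]
 [0.4741 0.102  0.0186]] 0.051001633198770754
gap x,y 0.00023943467511171714 0.009454605914080315
box c [0.46366403 0.13489389] stamp c [0.46375833 0.13539896]
```

```bash
python3 - <<'E'
from h import *
p=np.load('w4.npy',allow_pickle=True).item()
for u in (235,260):
    for v in range(144,186,3): print(u,v,world(p,[(u,v)]).round(4)[0],p['frame'][v,u])
E
```

```text
235 144 [0.4933 0.1045 0.0115] [148 146 129]
235 147 [0.4927 0.1067 0.011 ] [145 144 128]
235 150 [0.4916 0.1066 0.0253] [53 51 44]
235 153 [0.4906 0.1064 0.0389] [16 13 13]
235 156 [0.4898 0.1063 0.0504] [7 4 5]
235 159 [0.4892 0.1082 0.0506] [30 32 30]
235 162 [0.4895 0.1179 0.0102] [136 134 119]
235 165 [0.4888 0.1199 0.0114] [134 125 112]
235 168 [0.4875 0.1122 0.0582] [108  74  64]
235 171 [0.4868 0.1119 0.068 ] [97 37 35]
235 174 [0.4862 0.1112 0.0786] [93 20 21]
235 177 [0.4856 0.1109 0.087 ] [95 14 13]
235 180 [0.4852 0.1122 0.0883] [111  20  16]
235 183 [0.4847 0.1122 0.0946] [82 14  9]
260 144 [0.4754 0.099  0.0114] [149 150 131]
260 147 [0.4747 0.1011 0.0114] [151 147 131]
260 150 [0.4747 0.1009 0.0283] [109 105  96]
260 153 [0.4745 0.1014 0.0392] [42 41 37]
260 156 [0.4743 0.1018 0.0485] [17 16 17]
260 159 [0.4738 0.1035 0.0501] [31 29 28]
260 162 [0.4713 0.112  0.0114] [140 137 122]
260 165 [0.4727 0.1072 0.0504] [108  60  52]
260 168 [0.4727 0.107  0.0611] [90 12 14]
260 171 [0.4726 0.1072 0.0692] [92 18 14]
260 174 [0.4726 0.1072 0.0779] [89 12 13]
260 177 [0.4726 0.107  0.0865] [96 18 15]
260 180 [0.4722 0.1083 0.0879] [115  21  20]
260 183 [0.4722 0.1082 0.0951] [64 16 15]
```

The skirt bottom is at z≈0.0185 and under 1 mm off the box centre. I'll go down slowly, feeling for contact.

```bash
python3 -m inch '0 0 -.06 0 0 0;0 0 -.06 0 0 0;0 0 -.06 0 0 0;0 0 -.05 0 0 0;0 0 -.05 0 0 0;0 0 -.05 0 0 0;0 0 -.05 0 0 0;0 0 -.05 0 0 0;0 0 -.05 0 0 0;0 0 0 0 0 0;0 0 0 0 0 0'
```

```text
t: 11.4
eef_pos: [0.4638, 0.1345, 0.0742]
ee_rot: [-1.574, 1.571, 0.298]
force: [-0.4, -0.6, 3.4]
width: 0.0369
```

```bash
python3 -m inch '0 0 -.04 0 0 0;0 0 -.04 0 0 0;0 0 0 0 0 0;0 0 0 0 0 0'; python3 -c "
from h import *
for i in range(4):
  arm.grab_frame('wrist');s=arm.get_state();print(s['eef_pos'][2],s['force'][2])"
```

```text
t: 11.9
eef_pos: [0.4637, 0.1345, 0.0717]
ee_rot: [-1.283, 1.571, 0.589]
force: [-0.3, 0.6, 3.3]
width: 0.037
0.07174155168121593 4.0851439465354
0.0717341901949021 3.796641981625213
0.07172541702427128 2.4905110426786834
0.07174937981854211 3.898572193682945
```

```bash
python3 -m inch '0 0 -.04 0 0 0;0 0 -.02 0 0 0;0 0 0 0 0 0;0 0 0 0 0 0'; python3 -c "
from h import *
for i in range(4):
  arm.grab_frame('wrist');s=arm.get_state();print(s['eef_pos'][2],s['force'][2])"
```

```text
t: 12.6
eef_pos: [0.4637, 0.1345, 0.0699]
ee_rot: [-1.306, 1.571, 0.566]
force: [0.4, 0.2, 4.0]
width: 0.0372
0.06992450605226866 3.2329916742928617
0.06992926737491559 4.328154616047873
0.06992684706030525 4.692073668173504
0.06991951410577121 4.35336275659158
```

```bash
python3 -m inch '0 0 -.03 0 0 0;0 0 -.02 0 0 0;0 0 0 0 0 0;0 0 0 0 0 0'; python3 -c "
from h import *
for i in range(3):
  arm.grab_frame('wrist');s=arm.get_state();print(s['eef_pos'][2],s['force'][2])"
```

```text
t: 13.3
eef_pos: [0.4637, 0.1345, 0.0684]
ee_rot: [-1.231, 1.571, 0.641]
force: [1.8, -0.2, 4.3]
width: 0.0372
0.06840508631263317 4.524124044941292
0.06839330523979434 4.252389513523499
0.06840888485348925 4.767463939312739
```

```bash
python3 -m inch '0 0 -.03 0 0 0;0 0 -.01 0 0 0;0 0 0 0 0 0;0 0 0 0 0 0'; python3 -c "
from h import *
for i in range(3):
  arm.grab_frame('wrist');s=arm.get_state();print(s['eef_pos'][2],s['force'][2])"
```

```text
t: 13.95
eef_pos: [0.4637, 0.1345, 0.0672]
ee_rot: [-1.341, 1.571, 0.531]
force: [0.9, 0.4, 4.4]
width: 0.0368
0.06721016117374454 5.04126140896197
0.06720244200891155 4.374803562059751
0.06719214343648072 3.6322818699207478
```

```bash
python3 -m inch '0 0 -.03 0 0 0;0 0 -.01 0 0 0;0 0 0 0 0 0;0 0 0 0 0 0'; python3 -c "
from h import *
for i in range(3):
  arm.grab_frame('wrist');s=arm.get_state();print(s['eef_pos'][2],s['force'][2])"
```

```text
t: 14.6
eef_pos: [0.4637, 0.1345, 0.066]
ee_rot: [-1.504, 1.571, 0.368]
force: [1.0, 0.6, 5.6]
width: 0.0372
0.06602587888903401 6.0623380607429365
0.06605474754651142 4.43910530037911
0.06605741326828875 4.443010910620254
```

```bash
python3 -m inch '0 0 -.03 0 0 0;0 0 0 0 0 0;0 0 0 0 0 0'; python3 -c "
from h import *
for i in range(4):
  arm.grab_frame('wrist');s=arm.get_state();print(s['eef_pos'][2],s['force'][2])"
```

```text
t: 15.12
eef_pos: [0.4638, 0.1345, 0.0654]
ee_rot: [-1.725, 1.57, 0.148]
force: [-0.2, -0.3, 9.0]
width: 0.037
0.0654257244552102 8.245983536984232
0.06541891436854938 8.343112736830605
0.06542002434315176 9.163662243673837
0.0654147828636455 8.181264210366553
```

```bash
python3 -m inch '0 0 -.03 0 0 0;0 0 0 0 0 0'; python3 -c "
from h import *
for i in range(4):
  arm.grab_frame('wrist');s=arm.get_state();print(s['eef_pos'],s['force'][2])"
```

```text
t: 15.58
eef_pos: [0.4639, 0.1345, 0.0648]
ee_rot: [-1.805, 1.57, 0.067]
force: [1.1, 0.7, 12.4]
width: 0.037
[0.46389991 0.13453888 0.06480347] 11.3174796492735
[0.46387519 0.13452857 0.06478327] 11.762591486507993
[0.46391825 0.13455803 0.0648303 ] 10.813378553479518
[0.46392072 0.13452784 0.06482639] 11.27484506323509
```

```bash
python3 -m inch '0 0 -.03 0 0 0;0 0 -.02 0 0 0;0 0 0 0 0 0;0 0 0 0 0 0;0 0 0 0 0 0;0 0 0 0 0 0;0 0 0 0 0 0'; python3 -c "
from h import *
for i in range(4):
  arm.grab_frame('wrist');s=arm.get_state();print(s['eef_pos'],s['force'][2])"
```

```text
t: 16.65
eef_pos: [0.4641, 0.1346, 0.0638]
ee_rot: [-1.715, 1.57, 0.157]
force: [-1.9, -0.2, 16.3]
width: 0.0371
[0.4640594  0.13455154 0.06379304] 17.246452145292263
[0.46406731 0.13455274 0.06380759] 16.681490212750315
[0.46404032 0.13456742 0.0637811 ] 17.56589538500663
[0.46406804 0.13456044 0.06379256] 16.72481078383865
```

```bash
python3 -m inch '0 0 .03 0 0 0;0 0 .06 0 0 0;0 0 .08 0 0 0;0 0 .08 0 0 0;0 0 .08 0 0 0;0 0 .08 0 0 0;0 0 .08 0 0 0;0 0 .08 0 0 0;0 0 .06 0 0 0;0 0 0 0 0 0;0 0 0 0 0 0'; python3 -m inch '0 0 .1 0 0 0;0 0 .1 0 0 0;0 0 0 0 0 0;0 0 0 0 0 0'
python3 - <<'E'
from h import *
s,R=tooly(); print(s['eef_pos'],s['force'],s['width'])
p=arm.grab_frame('wrist')
for v in (150,153,156,159,162,165): print(v,world(p,[(260,v)]).round(4)[0])
a=p['frame'][100:310,170:350]; cv2.imwrite('pics/w5.png',cv2.resize(a[:,:,::-1],None,fx=2.8,fy=2.8,interpolation=cv2.INTER_CUBIC))
E
```

```text
t: 18.23
eef_pos: [0.4635, 0.1344, 0.0814]
ee_rot: [1.627, 1.571, -2.784]
force: [1.1, -0.1, 2.4]
width: 0.0371
t: 18.73
eef_pos: [0.4632, 0.1342, 0.0873]
ee_rot: [1.661, 1.57, -2.75]
force: [0.4, 0.2, -2.7]
width: 0.0369
[0.46324772 0.13424825 0.08731981] [ 0.38072021  0.22152568 -2.7146268 ] 0.03687695995565439
150 [0.4739 0.1003 0.0271]
153 [0.4737 0.1008 0.0376]
156 [0.4736 0.1009 0.0495]
159 [0.473  0.1031 0.0479]
162 [0.4705 0.1112 0.0112]
165 [0.4719 0.1067 0.0487]
```

View pics/w5.png

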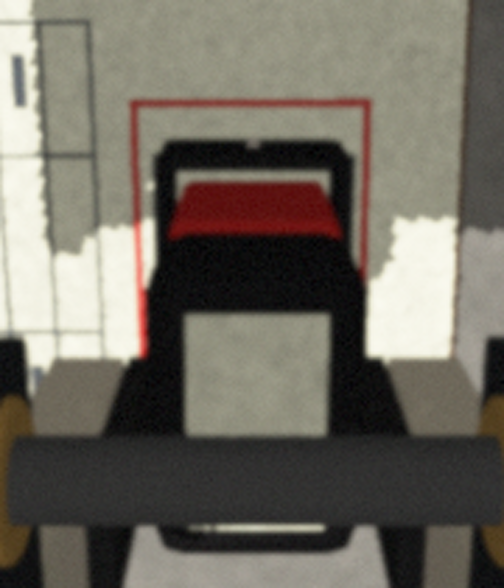

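Print done and handle sprung back (skirt top z 0.049 with the tool at 0.087). The stamp is still square in the box and has not slipped in the grip. Now back to the tray.

```bash
python3 -m inch '0 0 .4 0 0 0;0 0 .8 0 0 0;0 0 .56 0 0 0;0 -.4 0 0 0 -.2;0 -.9 0 0 0 -.3;0 -1 0 0 0 -.3;0 -1 0 0 0 -.3;0 -1 0 0 0 0;0 -1 0 0 0 0;0 -1 0 0 0 0;0 -1 0 0 0 0;0 -1 0 0 0 0'; python3 -m inch '-.05 -.8 0 0 0 0;0 -.4 0 0 0 0;0 -.1 -.1 0 0 0;0 0 -.5 0 0 0;0 0 -.7 0 0 0;0 0 -.4 0 0 0;0 0 -.2 0 0 0;0 0 0 0 0 0;0 0 0 0 0 0;0 0 0 0 0 0'
```

```text
t: 20.27
eef_pos: [0.4626, -0.1161, 0.1397]
ee_rot: [1.345, 1.57, 3.12]
force: [1.1, -0.1, -2.7]
width: 0.0371
t: 21.52
eef_pos: [0.4625, -0.1535, 0.0839]
ee_rot: [-1.748, 1.57, 0.029]
force: [0.6, 0.2, -1.9]
width: 0.037
```

```bash
python3 -m inch '0 0 -.1 0 0 0;0 0 -.08 0 0 0;0 0 -.06 0 0 0;0 0 -.04 0 0 0;0 0 -.02 0 0 0;0 0 0 0 0 0;0 0 0 0 0 0;0 0 0 0 0 0'; python3 -m inch '0 0 -.01 0 0 0;0 0 0 0 0 0;0 0 0 0 0 0'
```

```text
t: 22.52
eef_pos: [0.4621, -0.1536, 0.0744]
ee_rot: [-1.866, 1.571, -0.09]
force: [-1.2, -0.3, -1.6]
width: 0.0372
t: 22.9
eef_pos: [0.4623, -0.1536, 0.0743]
ee_rot: [-2.055, 1.57, -0.278]
force: [-0.2, -1.0, 3.1]
width: 0.0368
```

```bash
python3 -m inch '0 0 0 0 0 0;0 0 0 0 0 0;0 0 0 0 0 0;0 0 0 0 0 0;0 0 0 0 0 0;0 0 0 0 0 0' 1; python3 -m inch '0 0 .3 0 0 0;0 0 .8 0 0 0;0 0 1 0 0 0;0 0 1 0 0 0;0 0 1 0 0 0;0 0 1 0 0 0;0 0 .8 0 0 0;0 0 0 0 0 0;0 0 0 0 0 0'
python3 - <<'E'
from h import *
p=arm.grab_frame('wrist'); save(p,'w6'); f=p['frame']; hsv=cv2.cvtColor(f,cv2.COLOR_RGB2HSV)
m=(hsv[...,2]>170)&(hsv[...,1]<60); m[:145]=0;m[205:]=0;m[:,:230]=0;m[:,295:]=0
pts=np.argwhere(m)[:,::-1]; w=world(p,pts); print(len(pts),np.median(w,0).round(4),np.percentile(w[:,2],[5,95]))
E
```

```text
t: 23.65
eef_pos: [0.4621, -0.1535, 0.0741]
ee_rot: [-1.193, 1.571, 0.583]
force: [0.4, -0.3, 0.1]
width: 0.0867
t: 24.78
eef_pos: [0.4617, -0.1535, 0.251]
ee_rot: [0.061, 1.57, 1.838]
force: [-0.4, -0.8, -0.5]
width: 0.0875
1067 [ 0.4625 -0.1532  0.1038] [0.10252289 0.1049908 ]
```

View pics/w6.png

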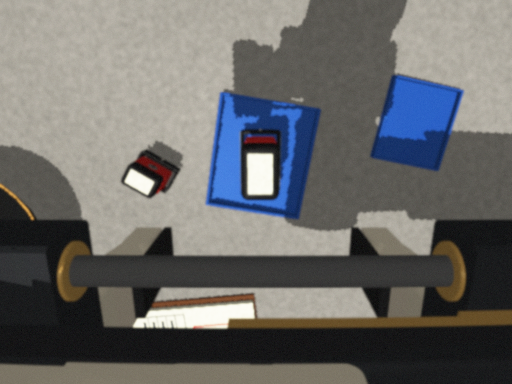

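The stamp stands upright and centred in the larger tray, patch at (260,173), top at z=0.104, with the handle fully up. Nothing else was touched, so I'm handing in.

```bash
python3 -c "
from station import arm
print(arm.job_done())"
```

```text
the job is handed in; nothing more can be done
None
```

I printed the packing slip once, put the stamp back in the larger tray, let go, and handed the job in at about 25 s. No verdict was reported.

- **Print position:** Just before pressing, the wrist camera put the stamp under 1 mm off the box centre, and its yaw within about 0.2° of the box's.
- **Press:** The first stop came at about 16–17 mm of handle travel. At the second stop the tool force was about 17 N, so with the stamp's 2 N weight about 19 N on the paper. I held that for about 0.8 s. The sideways tool drift while pressed was under 0.5 mm.
- **Release:** After I raised the tool, the handle was fully back up and the stamp was still square over the box.
- **Back in the tray:** It touched down at roughly 5 N. The last picture shows it upright, about 1–2 mm from the tray's centre, with its top at z = 0.104 m, which is the resting height with the handle up.
- **Other objects:** The arm never went near the dish, sticker roll or cutter, but I didn't measure their positions again at the end.
- **Disagreement:** The rough top-camera estimate of the box differed from the wrist camera's by about 5 mm and 3°. I used the wrist camera's values.

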